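Take the demountable transformer apart and stow its parts

ROBOT

A 6-joint arm with a two-finger parallel gripper is mounted at the origin on a cart in front of the work surface, level with it; the furniture and walls round the work are solid. World frame = base frame: x ahead of the robot, y to its left, z up, the work surface at z = 0. Lengths are in mm, angles in degrees, forces in N, time in s.
With the tool pointing down it reaches from about 300 to 850 mm from the base axis. Payload 4.2 kg.
Tool frame: the origin (TCP) lies midway between the tips of the shut fingers; the grasp point (between the pads) lies 19 mm behind it; z points along the fingers, y is the line along which they close (so a half turn about z gives the same grasp; the last joint's range is limited). The gripper opens to 91 mm and grips with 3 to 60 N. Pads are 32 mm wide; open, the fingers measure 118 mm over their backs; the gripper's body (76 mm by 178 mm) begins 60 mm behind the grasp point.
Start: joints at [-1.146, 18.312, 89.639, -0, 72.044, -1.146], TCP at [575.016, 0, 213.976] pointing down, gripper open.
Joint ranges: [-177.97, 177.97], [-48.28, 115.42], [12.27, 149.76], [-77.06, 257.06], [2.81, 150.46], [-146.56, 146.56]. Speed limits (degrees/s): [147.25, 147.25, 180, 180, 180, 180].

INTERFACE

Orientations are given as [roll, pitch, yaw] about the fixed x, y, z axes, in that order (R = Rz(yaw) Ry(pitch) Rx(roll)).
In Python, from workcell import env gives the robot as it stands.
- The arm moves only by the tool tcp_steps, called after ">>>" as a command line: name --argument value ..., lists and objects as JSON in quotes. Schema: {"type":"object","properties":{"increments":{"type":"array","items":{"type":"number"},"minItems":6,"maxItems":48},"aperture":{"type":"number"},"force":{"type":"number"},"only":{"type":"string"},"quiet":{"type":"boolean"},"lines":{"type":"string"}},"required":["increments"],"additionalProperties":false}. increments is one flat list of numbers that holds 1 to 8 rows one after another, with no inner brackets; each row has 6 numbers: dx, dy, dz in units of 25 mm, then a rotation vector rx, ry, rz in units of 5 degrees; each row shifts and turns the commanded pose from where the row before left it, along the tool's axes as they then stand; what a row does not reach is not made up. A row lasts 1/10 s, in which the tool goes at most 50 mm and 8.59 degrees, less where a joint would pass 70% of its speed; a pose out of reach is approached as far as the arm can. aperture is the finger opening in mm, set as the call begins (left out keeps the last). The fingers move at their own pace and stop on an object; force is the grip in N (left out, the last holds). Time passes only in rows, so rows that do not move let the fingers close. The tool returns the time, the measured TCP pose, the force, the opening and the grip force at its end. only (a regular expression) keeps the lines of the reply that match it, lines (a string "A,B") keeps lines A to B, and quiet returns only ok. Input that does not fit is refused with a message, and nothing moves.
- env.state(): the state, without advancing time (a new reading comes with each control period).
- env.grab_frame(name): name is "scene" or "side" or "wrist"; returns the picture (420x560x3 uint8, blue, green, red); there is no depth.
- env.camera_model(name): a dict with "fx", "fy", "cx", "cy" (pixels), "T" (4x4, takes a point from camera to world coordinates). Camera axes: x right, y up, looking along -z (the intrinsics and any distortion apply to the point x, -y, -z); pixel columns grow to the right and rows downward; lengths in mm; the calibration is good to about 2 mm. A picture is of the moment at which its call begins: read the wrist's pose just before it. camera_model takes no time and is no camera call; for the wrist camera it gives the pose at the moment of the call.
- env.job_done(): hands the job in; it is judged then, once.
The state is a dict: "time_s": time; "qpos": joint angles; "qvel": joint speeds; "effort": joint torques, N m; "ee_pos": TCP position; "ee_rot": TCP orientation; "force": force on the tool from outside, world axes, zero at the start; "torque": the same for the moment, N m; "gripper_width": finger opening in mm; "gripper_force": force on a finger pad.
Only numpy, scipy, OpenCV 4.12 (cv2) and the standard library are available. Lean on these libraries where they do the work, as an engineer would, in place of code of your own. Each camera call takes 0.05 s, during which the arm holds its last target. There are 200 camera calls.

TASK

The transformer lesson is over: take the demountable training transformer apart and stow it. Lift off the loose yoke and the three coils, and lay the yoke in its two-ended wooden cradle and each coil flat, the same way up as now, in the wooden tray whose square pocket is cut to its size, seated fully on the pocket floor. Set every part down gently, do not drop it, and let go of everything at the end.

Things in the scene. Friction and masses are not known exactly. Their poses are not given: they have to be found in the camera images.
- core: U-shaped laminated iron core, upright in a grey plinth on a grey board 130 x 66 x 10 mm, all fixed to the bench. Origin: centre of the board's underside; x along the line of the legs. Legs 18 x 18 mm at x = +32 and -32 mm, from the plinth's top (34 mm wide, z = 28 mm) to z = 88 mm. At the start coil_tall is on the +32 leg, coil_wide with coil_small on top on the -32 leg; all lift straight up
- yoke: Loose laminated iron bar, 82 (x) x 18 (y) x 18 (z) mm, about 0.2 kg, lying across the tops of the core's legs, so it has to come off first. Origin: centre of its underside; x along its length. Grip it across its 18 mm width (y) at the middle
- coil_tall: Black plastic coil with copper winding, 46 x 46 mm and 52 mm high, about 0.19 kg, with a 22 mm square bore right through along z; loose on the core's leg. Origin: centre of its underside, z up. The two y sides are smooth flat plastic cheeks, to be gripped; the winding shows on the x sides, 2 mm behind the flange edges. Sits with x along the line of the legs
- coil_wide: Flat wide coil of the same make, 58 x 58 mm and 28 mm high, about 0.17 kg, 22 mm square bore; loose at the bottom of its leg, under coil_small. Origin: centre of its underside, z up. Grip on its flat y cheeks
- coil_small: Smallest coil of the same make, 34 x 34 mm and 28 mm high, about 0.07 kg, 22 mm square bore; loose, on top of coil_wide on the same leg. Origin: centre of its underside, z up. Grip on its flat y cheeks
- tray_small: Beech block 58 x 58 x 14 mm, fixed to the bench, with a 44 x 44 mm square pocket, 8 mm deep (floor at z = 6 mm), its mouth chamfered by 3 mm: place of coil_small. Origin: centre of its underside, x and y along its sides
- tray_tall: Beech block 70 x 70 x 14 mm, fixed, with a 56 x 56 mm square pocket, 8 mm deep (floor at z = 6 mm), mouth chamfered by 3 mm: place of coil_tall. Origin: centre of its underside, x and y along its sides. Behind the trays runs the bench's aluminium rack: a rail 0.14 to 0.18 m up, and a post 1 m high at about x = 0.58, y = 0.18 m: pass it on the robot side; a wall is close to the start
- tray_wide: Beech block 82 x 82 x 14 mm, fixed, with a 68 x 68 mm square pocket, 8 mm deep (floor at z = 6 mm), mouth chamfered by 3 mm: place of coil_wide. Origin: centre of its underside, x and y along its sides. Any of the trays and the cradle may stand behind the blue parts cabinet (fixed, 0.21 m high with what lies on it): carry parts higher than that
- cradle: Beech cradle for the yoke, fixed: board 108 (x) x 44 (y) mm, 8 mm thick, with a U-shaped end stop at either end, 12 mm high on top of the board (top at z = 20 mm). Between the stops there is room for 92 mm along x and 28 mm along y; the middle 60 mm is open at the sides, so that fingers can pass. The yoke lies on the board at z = 8 mm, along x. Origin: centre of its underside

How it is judged (in metres and radians):
At the end, for the whole second after the job is handed in: Each coil stands upright (within 0.08 rad) on the pocket floor of its own tray (height within 2 mm, centre within 9 mm of the tray's centre), the yoke lies upright on its cradle's board between the end stops (height within 2 mm, centre within 9 mm, aligned within 0.2 rad), and all are at rest (horizontal distance between coil_small and tray_small below 0.009 m and z of coil_small in the frame of tray_small between 0.004 and 0.008 m and angle between each of coil_small, coil_tall, coil_wide, yoke's own z axis and vertical below 0.08 rad and linear speed of each of coil_small, coil_tall, coil_wide, yoke below 0.02 m/s and horizontal distance between coil_tall and tray_tall below 0.009 m and z of coil_tall in the frame of tray_tall between 0.004 and 0.008 m and horizontal distance between coil_wide and tray_wide below 0.009 m and z of coil_wide in the frame of tray_wide between 0.004 and 0.008 m and horizontal distance between yoke and cradle below 0.009 m and z of yoke in the frame of cradle between 0.006 and 0.01 m and angle between the x axis of yoke and the x axis of cradle, either way round below 0.2 rad); the robot touches nothing.
It fails at once if a part is dropped into its tray or cradle (faster than 0.6 m/s within 50 mm of it) ((horizontal distance between coil_small and tray_small below 0.03 m and z of coil_small in the frame of tray_small below 0.05 m and linear speed of coil_small above 0.6 m/s) or (horizontal distance between coil_tall and tray_tall below 0.03 m and z of coil_tall in the frame of tray_tall below 0.05 m and linear speed of coil_tall above 0.6 m/s) or (horizontal distance between coil_wide and tray_wide below 0.03 m and z of coil_wide in the frame of tray_wide below 0.05 m and linear speed of coil_wide above 0.6 m/s) or (horizontal distance between yoke and cradle below 0.03 m and z of yoke in the frame of cradle below 0.05 m and linear speed of yoke above 0.6 m/s)).
It also fails if it takes over 125 s, if anything falls off the work surface, if the arm or the gripper's body presses on something with over 40 N, if the wrist force passes 120 N, or if a joint passes its speed limit or range.

## Working session

There is one attempt and no reset: what is moved stays moved. The work goes in short steps, Python scripts to look and compute and a tool call to move; the robot and the scene stay as the last step left them, time stands still between calls to the robot, and variables do not carry over. Pictures are saved under pics/ and viewed, at most 14 in all, crops included, and the job is handed in when it is done.

```bash
ls; mkdir -p pics
```

Run:
```python
from workcell import env
import cv2,numpy as np
s=env.state();print(s)
a=[]
for n in("scene","side","wrist"):
    m=env.camera_model(n);print(n,{k:(np.round(v,3).tolist()) for k,v in m.items() if not isinstance(v,str)})
    cv2.imwrite(f"pics/{n}0.png",env.grab_frame(n))
```

```text
pics
workcell.py
{'time_s': 0.0, 'qpos': array([-1.14696145e+00,  1.83501935e+01,  8.97067047e+01,  6.36028629e-04,
        7.20417896e+01, -1.14693888e+00]), 'qvel': array([ 1.96215924e-02, -4.15320182e-02, -1.75492971e-02,  2.60495798e-04,
        8.32149344e-02,  9.95263565e-05]), 'effort': array([-5.01459035e-04, -4.12465632e+01, -2.31973493e+01,  7.28826877e-02,
        4.58198413e-02, -1.41870069e-04]), 'ee_pos': array([5.74501296e+02, 3.80071957e-03, 2.13132752e+02]), 'ee_rot': array([-1.79901344e+02, -2.57996838e-03,  8.99997786e+01]), 'force': array([ 0.89789375,  1.16351515, -0.2288964 ]), 'torque': array([-0.00032485,  0.03509617,  0.00693016]), 'gripper_force': 0.0, 'gripper_width': 91.55006310109711}
scene {'fx': 440.013, 'fy': 440.013, 'cx': 272.655, 'cy': 209.413, 'T': [[0.646, 0.583, -0.493, 156.734], [-0.764, 0.492, -0.418, -549.161], [-0.001, 0.646, 0.763, 732.317], [0.0, 0.0, 0.0, 1.0]]}
side {'fx': 513.618, 'fy': 513.618, 'cx': 285.248, 'cy': 207.715, 'T': [[0.84, -0.263, 0.475, 1026.294], [0.543, 0.409, -0.733, -934.443], [-0.001, 0.873, 0.487, 597.549], [0.0, 0.0, 0.0, 1.0]]}
wrist {'fx': 336.504, 'fy': 336.504, 'cx': 272.597, 'cy': 217.817, 'T': [[1.0, -0.0, 0.001, 574.411], [-0.0, 0.961, 0.277, 77.056], [-0.001, -0.277, 0.961, 383.155], [0.0, 0.0, 0.0, 1.0]]}
```

View pics/scene0.png

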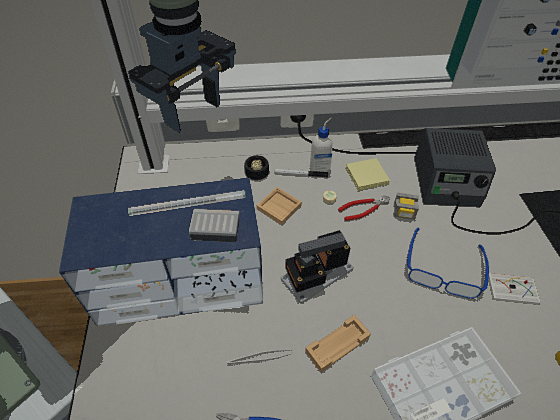

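View pics/side0.png

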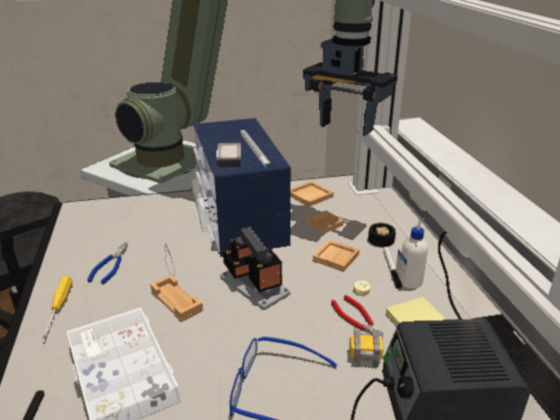

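View pics/wrist0.png

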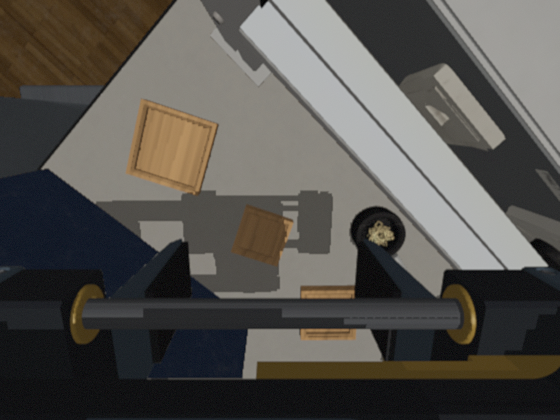

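The wrist view shows the wide tray (172,146), the small tray (262,235, shadowed) and, partly hidden, a tray at (327,310). The scene view shows the cradle (338,342), the transformer (318,260) and one tray (279,205). The side view shows the same trays at (312,193), (326,220) and (337,255).

Create h.py:
```python
from workcell import env
import cv2,numpy as np
def ray(m,uv,z):
    uv=np.atleast_2d(np.float64(uv)); T=np.array(m["T"])
    d=np.c_[(uv[:,0]-m["cx"])/m["fx"],-(uv[:,1]-m["cy"])/m["fy"],-np.ones(len(uv))]@T[:3,:3].T
    o=T[:3,3]; return o+d*((z-o[2])/d[:,2])[:,None]
def proj(m,P):
    T=np.array(m["T"]);p=(np.atleast_2d(P)-T[:3,3])@T[:3,:3]
    return np.c_[m["cx"]+m["fx"]*p[:,0]/-p[:,2],m["cy"]-m["fy"]*p[:,1]/-p[:,2]]
def wood(im):
    h=cv2.cvtColor(im,cv2.COLOR_BGR2HSV)
    k=cv2.inRange(h,(8,85,40),(22,255,255))
    return cv2.morphologyEx(k,cv2.MORPH_CLOSE,np.ones((5,5)))
def rects(n,im,m,z=14,amin=250):
    cs,_=cv2.findContours(wood(im),cv2.RETR_EXTERNAL,cv2.CHAIN_APPROX_NONE)
    for c in cs:
        if cv2.contourArea(c)<amin: continue
        P=ray(m,c[:,0,:],z)[:,:2]
        r=cv2.minAreaRect(P.astype(np.float32))
        print(n,"px",c[:,0].mean(0).round(),"ctr",np.round(r[0],1),"size",np.round(r[1],1),"ang",round(r[2],1))
```

Run:
```python
from h import *
for n,z in(("scene",17),("side",17),("wrist",14)):
    rects(n,cv2.imread(f"pics/{n}0.png"),env.camera_model(n),14)
im=cv2.imread("pics/scene0.png")[180:380,220:390];cv2.imwrite("pics/c.png",cv2.resize(im,None,fx=3,fy=3,interpolation=2))
im=cv2.imread("pics/side0.png")[160:330,140:370];im=cv2.resize(im,None,fx=3,fy=3,interpolation=2);cv2.imwrite("pics/d.png",im)
```

```text
scene px [337. 343.] ctr [ 466.7 -432. ] size [ 47.3 112.6] ang 74.3
scene px [ 51. 313.] ctr [192.2  -5.7] size [ 87.3 255.8] ang 0.4
scene px [279. 205.] ctr [ 639.4 -157.9] size [77.5 76. ] ang 0.9
side px [366. 344.] ctr [ 805.8 -361.9] size [56.  52.3] ang 32.8
side px [  6. 301.] ctr [ 228.1 -607. ] size [21.6 84. ] ang 63.5
side px [176. 297.] ctr [ 468.4 -433.5] size [ 52.8 127. ] ang 74.1
side px [ 61. 293.] ctr [ 287.2 -537.4] size [ 24.5 104.7] ang 40.5
side px [268. 275.] ctr [ 572.5 -293.9] size [44.9 81.4] ang 33.4
side px [242. 260.] ctr [ 501.8 -278.9] size [37.7 99.2] ang 31.8
side px [336. 255.] ctr [ 646.4 -162. ] size [75.2 86.4] ang 1.3
side px [324. 221.] ctr [563.7 -59.3] size [75.1 73.8] ang 71.3
side px [311. 193.] ctr [465.6  40.4] size [97.4 99.7] ang 72.8
wrist px [408. 368.] ctr [ 751.  -231.7] size [395.5  35.9] ang 0.1
wrist px [328. 333.] ctr [ 643.7 -181.8] size [70.3 16.1] ang 0.0
wrist px [328. 292.] ctr [ 641.1 -123.4] size [65.3 16.3] ang 0.0
wrist px [461. 314.] ctr [ 807.5 -154.6] size [37.6 90. ] ang 15.1
wrist px [ 84. 314.] ctr [ 340.8 -154.4] size [89.1 37.5] ang 76.1
wrist px [380. 234.] ctr [698.8 -49.7] size [23.7 30.5] ang 52.5
wrist px [261. 235.] ctr [561.6 -51. ] size [61.  57.8] ang 71.3
wrist px [170. 147.] ctr [464.   48.1] size [82.2 83. ] ang 72.0
wrist px [69. 39.] ctr [384.6 145. ] size [ 88.1 185.1] ang 90.0
```

View pics/c.png

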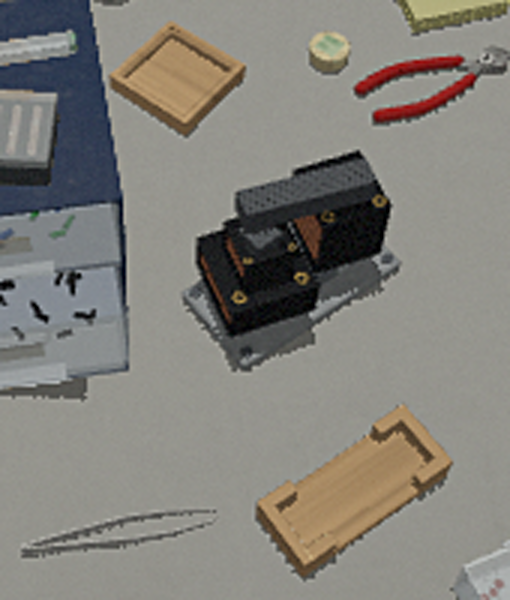

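View pics/d.png

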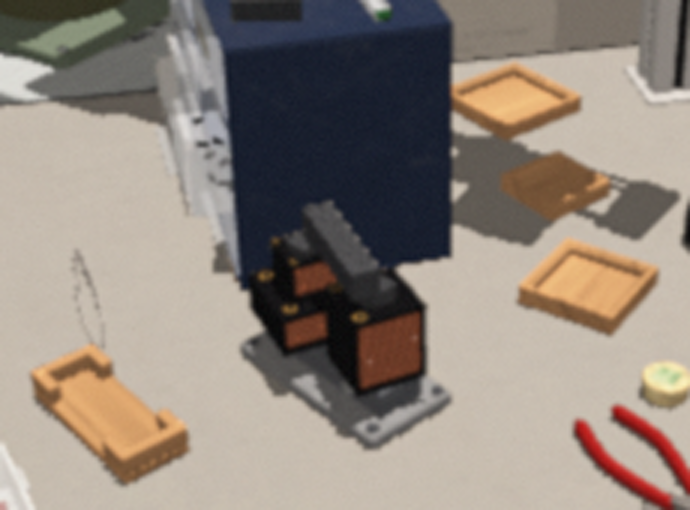

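Wide tray ≈(464,48), small ≈(562,-51), tall ≈(641,-155) and cradle ≈(467,-432). The crops show the yoke across the legs and the small and wide coils on the robot-side leg. Next I need a rough core pose and the cabinet's extents.

Run:
```python
from h import *
s=env.camera_model("scene");d=env.camera_model("side");w=env.camera_model("wrist")
o=np.array([220,180])
print("yoke top",ray(s,np.array([[237,193],[360,152],[369,183],[245,222]])/3+o,106).round().tolist())
o2=np.array([140,160])
print("yoke side-view",ray(d,np.array([[303,212],[330,202],[396,285],[362,300]])/3+o2,106).round().tolist())
for z in(185,195):
  print(z,"scene cab",ray(s,[[75,197],[258,182],[262,248],[65,265]],z).round().tolist())
  print("side cab",ray(d,[[195,121],[270,121],[289,168],[215,179]],z).round().tolist())
  print("wrist cab",ray(w,[[45,170],[180,265],[0,178]],z).round().tolist())
```

```text
yoke top [[530.0, -293.0, 106.0], [601.0, -331.0, 106.0], [586.0, -348.0, 106.0], [517.0, -309.0, 106.0]]
yoke side-view [[526.0, -310.0, 106.0], [532.0, -292.0, 106.0], [617.0, -344.0, 106.0], [609.0, -366.0, 106.0]]
185 scene cab [[318.0, 20.0, 185.0], [541.0, -190.0, 185.0], [441.0, -287.0, 185.0], [231.0, -85.0, 185.0]]
side cab [[215.0, -75.0, 185.0], [365.0, 21.0, 185.0], [545.0, -178.0, 185.0], [457.0, -292.0, 185.0]]
wrist cab [[440.0, 49.0, 185.0], [515.0, -11.0, 185.0], [412.0, 45.0, 185.0]]
195 scene cab [[315.0, 10.0, 195.0], [534.0, -197.0, 195.0], [436.0, -292.0, 195.0], [230.0, -94.0, 195.0]]
side cab [[235.0, -96.0, 195.0], [381.0, -2.0, 195.0], [557.0, -197.0, 195.0], [471.0, -308.0, 195.0]]
wrist cab [[447.0, 51.0, 195.0], [518.0, -7.0, 195.0], [421.0, 46.0, 195.0]]
```

The rows are not in the units I measure in: shifts go in units of 25 mm and turns go in units of 5 degrees. I convert before sending: -50 mm is -2, -10 mm is -0.4.

>>> tcp_steps --increments '[0, 0, -1, 0, 0, 0, 0, 0, -1, 0, 0, 0, -2, -0.4, 0, 0, 0, 0, -2, -0.4, 0, 0, 0, 0, -2, -0.4, 0, 0, 0, 0, -2, -0.4, 0, 0, 0, 0, -2, -0.4, 0, 0, 0, 0, -1.92, -0.32, 0, 0, 0, 0]'

```text
time_s: 0.95
ee_pos: [517.0, -295.0, 263.8]
ee_rot: [-180.0, -0.0, 90.0]
force: [1.5, 0.5, 0.3]
gripper_width: 91.5
gripper_force: 0.0
```

>>> tcp_steps --increments '[0, 0, 0, 0, 0, 1.68, 0, 0, 0, 0, 0, 1.68, 0, 0, 0, 0, 0, 1.68, 0, 0, 0, 0, 0, 1.68, 0, 0, 0, 0, 0, 1.68, 0, 0, 0, 0, 0, 1.68, 0, 0, 0, 0, 0, 1.68, 0, 0, 0, 0, 0, 1.68]'

```text
time_s: 1.75
ee_pos: [517.8, -293.0, 263.5]
ee_rot: [-180.0, 0.0, 22.5]
force: [-0.3, 0.2, -0.3]
gripper_width: 91.7
gripper_force: 0.0
```

>>> tcp_steps --increments '[0, 0, 0, 0, 0, 1.68, 0, 0, 0, 0, 0, 1.68, 0, 0, 0, 0, 0, 1.68, 0, 0, 0, 0, 0, 1.68, 0, 0, 0, 0, 0, 1.68, 0, 0, 0, 0, 0, 1.68, 0, 0, 0, 0, 0, 0, 0, 0, 0, 0, 0, 0]'

```text
time_s: 2.55
ee_pos: [517.9, -293.1, 263.7]
ee_rot: [-180.0, 0.0, -27.4]
force: [0.5, 0.0, -0.3]
gripper_width: 91.1
gripper_force: 0.0
```

Run:
```python
from h import *
w=env.camera_model("wrist");im=env.grab_frame("wrist");cv2.imwrite("pics/w1.png",im);np.save("w1.npy",w)
print(np.round(w["T"],3).tolist());s=env.state();print(s["ee_pos"],s["ee_rot"],s["qpos"])
```

```text
[[-0.461, 0.853, 0.246, 587.005], [-0.888, -0.443, -0.128, -330.396], [-0.0, -0.277, 0.961, 433.607], [0.0, 0.0, 0.0, 1.0]]
[ 517.909555   -293.09076002  263.77325187] [-1.79996691e+02  1.96512048e-02 -2.74510876e+01] [-3.06145531e+01  1.87088812e+01  8.18793431e+01  2.25777548e-03
  7.94315795e+01  8.68361206e+01]
```

View pics/w1.png

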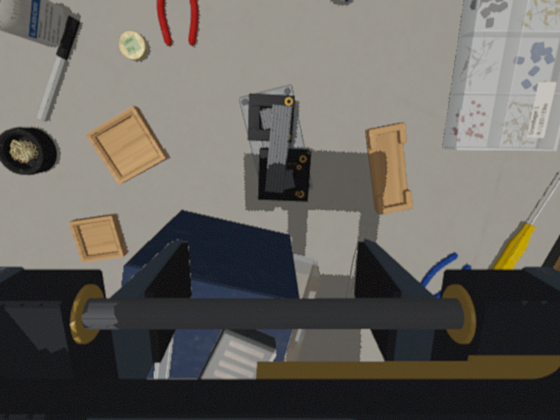

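The wrist view shows the yoke, roughly from (278,100) to (282,192), the cradle at (389,168), the tall tray at (126,144) and the small tray at (97,238). The core is well framed.

Run:
```python
from h import *
w=np.load("w1.npy",allow_pickle=True).item();im=cv2.imread("pics/w1.png")
rects("w",im,w,14,500); rects("w20",im,w,20,500)
c=cv2.resize(im[80:210,225:325],None,fx=4.5,fy=4.5,interpolation=2);cv2.imwrite("pics/e.png",c)
```

```text
w px [408. 369.] ctr [ 181.5 -347.1] size [450.4  42.6] ang 62.6
w px [461. 314.] ctr [ 231.1 -444.1] size [ 43.2 102.1] ang 76.5
w px [ 84. 314.] ctr [475.7  26.3] size [ 43.2 102.1] ang 48.6
w px [ 98. 237.] ctr [560.8 -57.3] size [64. 59.] ang 71.2
w px [389. 168.] ctr [ 467.9 -432.2] size [ 47.7 108.7] ang 74.2
w px [127. 145.] ctr [ 643.3 -159.1] size [70.1 73.4] ang 0.7
w20 px [408. 369.] ctr [ 187.3 -346.9] size [443.9  42. ] ang 62.6
w20 px [461. 314.] ctr [ 236.2 -442.5] size [ 42.6 100.7] ang 76.5
w20 px [ 84. 314.] ctr [477.3  21.2] size [ 42.6 100.7] ang 48.6
w20 px [ 98. 237.] ctr [561.2 -61.2] size [63.1 58.1] ang 71.2
w20 px [389. 168.] ctr [ 469.6 -430.8] size [ 47.1 107.1] ang 74.2
w20 px [127. 145.] ctr [ 642.5 -161.5] size [69.1 72.3] ang 0.7
```

View pics/e.png

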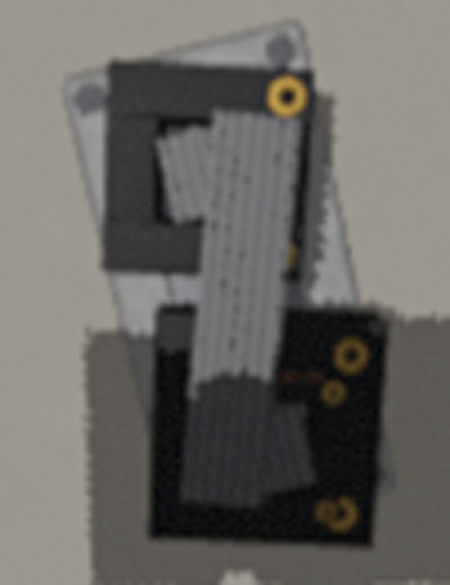

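The zoom shows the yoke's top corners at crop (213,110), (300,118), (265,505) and (181,500). The yoke is skewed about 13° to the board, and the tall coil's corners are (108,62), (313,72) and (105,270).

Run:
```python
from h import *
w=np.load("w1.npy",allow_pickle=True).item()
f=lambda p,z:ray(w,np.array(p)/4.5+[225,80],z)[:,:2]
def ang(a,b): return round(np.degrees(np.arctan2(*(b-a)[::-1])),1)
y=f([[213,110],[300,118],[265,505],[181,500]],106);print("yoke",y.round(1).tolist(),y.mean(0),ang(y[3],y[0]),ang(y[2],y[1]),np.linalg.norm(y-np.roll(y,1,0),axis=1).round())
t=f([[108,62],[313,72],[105,270]],80);print("tall",t.round(1).tolist(),"ctr",(t[1]+t[2])/2,ang(t[2],t[0]),ang(t[0],t[1]),np.linalg.norm(t-t[0],axis=1))
b=f([[67,78],[300,22]],10);b2=f([[67,78],[150,420],[300,22],[385,480]],10);print("board",b.round(1).tolist(),ang(b[0],b[1]),ang(b2[1],b2[0]),ang(b2[3],b2[2]),np.linalg.norm(b[1]-b[0]))
e=(b[0]+b[1])/2
for a in(-40,-39,-38,-37):
  u=np.array([np.cos(np.radians(a)),np.sin(np.radians(a))]);c=e-65*u;print(a,"core",c,"legs",c+32*u,c-32*u)
print("tall leg top ctr?",f([[158,140],[178,222]],88),"other leg",f([[303,402],[315,485]],88))
k=f([[150,540],[372,547]],56);print("wide",k,ang(*k),np.linalg.norm(k[1]-k[0]))
```

```text
yoke [[600.0, -336.8], [590.4, -352.0], [521.5, -309.0], [531.0, -293.1]] [ 560.74758482 -322.71803048] -32.4 -32.0 [82. 18. 81. 19.]
tall [[620.6, -321.5], [598.0, -360.5], [581.7, -299.6]] ctr [ 589.85288044 -330.06527273] -29.4 -120.1 [ 0.         45.12004607 44.60991123]
board [[628.7, -308.2], [612.7, -369.0]] -104.7 -14.5 -15.3 62.80829798341936
-40 core [ 570.94403418 -296.82612045] legs [ 595.45745636 -317.39532396] [ 546.430612   -276.25691694]
-39 core [ 570.22243549 -297.70148966] legs [ 595.09110626 -317.83974217] [ 545.35376472 -277.56323715]
-38 core [ 569.516224   -298.58931918] legs [ 594.73256811 -318.29048639] [ 544.29987988 -278.88815197]
-37 core [ 568.82561483 -299.48933857] legs [ 594.38195115 -318.74741931] [ 543.26927851 -280.23125783]
tall leg top ctr? [[ 600.77841198 -323.72488244]
 [ 583.50317582 -319.5321412 ]] other leg [[ 535.24540214 -326.30244139]
 [ 516.77674496 -320.19691891]]
wide [[ 516.92536752 -275.48055292]
 [ 489.12627192 -325.04591957]] -119.3 56.828824438497676
```

In the tool's units: 30 mm is 1.2, 40 mm is 1.6, 4.8 degrees is 0.96.

>>> tcp_steps --increments '[0, 0, 0, 0, 0, 0.96, 1.04, 0.044, 0, 0, 0, 0, 1.04, 0.044, 0, 0, 0, 0, 0, 0, 1.6, 0, 0, 0, 0, 0, 1.6, 0, 0, 0, 0, 0, 1.6, 0, 0, 0, 0, 0, 1.2, 0, 0, 0, 0, 0, 0.6, 0, 0, 0]' --aperture 60

```text
time_s: 3.4
ee_pos: [559.0, -321.8, 95.4]
ee_rot: [180.0, 0.3, -32.3]
force: [-0.4, -0.3, 1.1]
gripper_width: 60.0
gripper_force: 0.0
```

>>> tcp_steps --increments '[0, 0, 0.44, 0, 0, 0, 0, 0, 0, 0, 0, 0, 0, 0, 0, 0, 0, 0, 0, 0, 0, 0, 0, 0]'

```text
time_s: 3.8
ee_pos: [561.5, -323.4, 89.4]
ee_rot: [-180.0, -0.2, -32.4]
force: [-0.3, -0.3, -0.3]
gripper_width: 59.9
gripper_force: 0.0
```

>>> tcp_steps --increments '[0, 0, 0, 0, 0, 0, 0, 0, 0, 0, 0, 0, 0, 0, 0, 0, 0, 0, 0, 0, 0, 0, 0, 0, 0, 0, 0, 0, 0, 0, 0, 0, 0, 0, 0, 0]' --aperture 0 --force 25

```text
time_s: 4.4
ee_pos: [560.8, -322.7, 88.0]
ee_rot: [-180.0, -0.0, -32.4]
force: [-0.8, 0.2, 0.3]
gripper_width: 17.7
gripper_force: 25.0
```

>>> tcp_steps --increments '[0, 0, -0.4, 0, 0, 0, 0, 0, -1.2, 0, 0, 0, 0, 0, -1.6, 0, 0, 0, 0, 0, -0.8, 0, 0, -1.66, 0, 0, 0, 0, 0, -1.66, -1.2, 1.28, 0, 0, 0, 0, -1.2, 1.28, 0, 0, 0, 0, -1.2, 1.32, 0, 0, 0, 0]'

```text
time_s: 5.2
ee_pos: [446.5, -392.0, 188.3]
ee_rot: [180.0, 0.0, -15.7]
force: [-0.2, -1.0, -1.7]
gripper_width: 18.1
gripper_force: 25.0
```

>>> tcp_steps --increments '[-1.16, 1.32, 0, 0, 0, 0, 0, 0, 0, 0, 0, 0, 0, 0, 0, 0, 0, 0, 0, 0, 0, 0, 0, 0]'

```text
time_s: 5.6
ee_pos: [411.6, -415.2, 188.2]
ee_rot: [-180.0, -0.0, -15.8]
force: [0.0, -0.0, -1.1]
gripper_width: 17.5
gripper_force: 25.0
```

Run:
```python
from h import *
w=env.camera_model("wrist");im=env.grab_frame("wrist");cv2.imwrite("pics/w2.png",im);np.save("w2.npy",w)
rects("w14",im,w,14,500);rects("w20",im,w,20,500)
```

```text
w14 px [306. 365.] ctr [ 219.8 -387.3] size [501.2  70.9] ang 74.2
w14 px [522. 246.] ctr [ 276.2 -674.1] size [ 82.  171.3] ang 45.0
w14 px [274. 138.] ctr [ 467.5 -433.2] size [ 43.8 107.3] ang 74.1
w20 px [306. 365.] ctr [ 224.5 -388.1] size [492.4  69.6] ang 74.2
w20 px [522. 246.] ctr [ 279.8 -670. ] size [ 80.6 168.3] ang 45.0
w20 px [274. 138.] ctr [ 467.9 -433.2] size [ 43.  105.4] ang 74.1
```

View pics/w2.png

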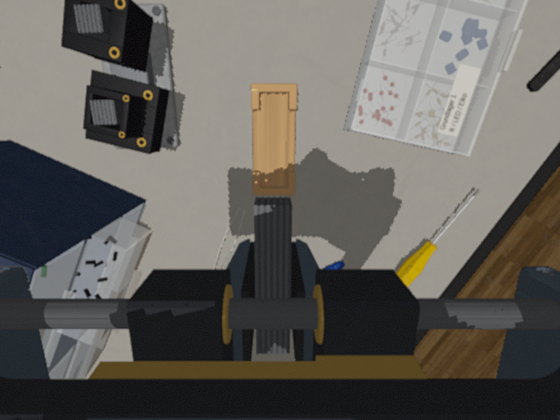

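The cradle is clear at (274,138), giving a centre of (467.5,-433) and yaw -15.9°. The yoke's tip at row 198 puts the yoke about 2.5 mm ahead of the TCP.

In the tool's units: 30 mm is 1.2, 15 mm is 0.6.

>>> tcp_steps --increments '[1.12, 0.04, 0, 0, 0, 0, 1.12, 0.04, 0, 0, 0, 0, 0, 0, 1.6, 0, 0, 0, 0, 0, 1.6, 0, 0, 0, 0, 0, 1.2, 0, 0, 0, 0, 0, 0.8, 0, 0, 0, 0, 0, 0.6, 0, 0, 0, 0, 0, 0.4, 0, 0, 0]'

```text
time_s: 6.45
ee_pos: [464.9, -431.4, 31.3]
ee_rot: [-179.9, 0.1, -15.7]
force: [-0.5, -0.1, -1.2]
gripper_width: 17.6
gripper_force: 25.0
```

>>> tcp_steps --increments '[0, 0, 0.4, 0, 0, 0, 0, 0, 0.28, 0, 0, 0, 0, 0, 0.16, 0, 0, 0, 0, 0, 0.08, 0, 0, 0, 0, 0, 0, 0, 0, 0, 0, 0, 0, 0, 0, 0, 0, 0, 0, 0, 0, 0]'

```text
time_s: 7.15
ee_pos: [464.3, -433.0, 10.5]
ee_rot: [180.0, -0.1, -15.8]
force: [0.3, -0.3, -1.1]
gripper_width: 17.8
gripper_force: 25.0
```

>>> tcp_steps --increments '[0, 0, 0.04, 0, 0, 0, 0, 0, 0.04, 0, 0, 0, 0, 0, 0, 0, 0, 0, 0, 0, 0, 0, 0, 0]'

```text
time_s: 7.55
ee_pos: [464.3, -432.9, 8.3]
ee_rot: [180.0, -0.0, -15.8]
force: [-0.8, 0.3, 2.2]
gripper_width: 18.2
gripper_force: 26.5
```

>>> tcp_steps --increments '[0, 0, 0.028, 0, 0, 0, 0, 0, 0, 0, 0, 0, 0, 0, 0, 0, 0, 0]'

```text
time_s: 7.85
ee_pos: [464.3, -432.9, 8.3]
ee_rot: [180.0, -0.0, -15.8]
force: [-1.5, 1.1, 6.6]
gripper_width: 17.7
gripper_force: 28.7
```

In the tool's units: -50 mm is -2, -40 mm is -1.6.

>>> tcp_steps --increments '[0, 0, 0, 0, 0, 0, 0, 0, 0, 0, 0, 0, 0, 0, 0, 0, 0, 0, 0, 0, -0.4, 0, 0, 0, 0, 0, -1.6, 0, 0, 0, 0, 0, -2, 0, 0, 0, 0, 0, -2, 0, 0, 0, 0, 0, -2, 0, 0, 0]' --aperture 45

```text
time_s: 8.65
ee_pos: [463.9, -431.9, 209.3]
ee_rot: [-179.9, 0.0, -15.8]
force: [1.7, -1.0, -0.4]
gripper_width: 44.7
gripper_force: 0.0
```

>>> tcp_steps --increments '[0, 0, -0.8, 0, 0, 0, 0.32, -1.4, 0, 0, 0, 0, 0.32, -1.4, 0, 0, 0, 0, 0.32, -1.4, 0, 0, 0, 0, 0.28, -1.4, 0, 0, 0, 0, 0, 0, 0, 0, 0, 1.38, 0, 0, 0, 0, 0, 1.38, 0, 0, 0, 0, 0, 0]' --aperture 91

```text
time_s: 9.45
ee_pos: [532.1, -305.5, 227.3]
ee_rot: [-180.0, 0.0, -29.5]
force: [-0.3, 0.0, 0.0]
gripper_width: 90.8
gripper_force: 0.0
```

>>> tcp_steps --increments '[0, 0, 0, 0, 0, 0, 0, 0, 0, 0, 0, 0]'

```text
time_s: 9.65
ee_pos: [531.9, -306.5, 227.2]
ee_rot: [-180.0, 0.0, -29.5]
force: [0.3, -0.0, 0.4]
gripper_width: 91.0
gripper_force: 0.0
```

Run:
```python
from h import *
w=env.camera_model("wrist");im=env.grab_frame("wrist");cv2.imwrite("pics/w3.png",im);np.save("w3.npy",w)
rects("w14",im,w,14,500)
x=cv2.LUT(im,np.array([min(255,int(255*(i/255)**.5)) for i in range(256)],np.uint8))
p=proj(w,[[558,-322,60]])[0].astype(int);print(p)
y0,x0=max(0,p[1]-85),p[0]-75;print(x0,y0)
cv2.imwrite("pics/f.png",cv2.resize(x[y0:y0+150,x0:x0+150],None,fx=4,fy=4,interpolation=2))
```

```text
w14 px [407. 369.] ctr [ 229.6 -347.4] size [412.5  38.9] ang 60.5
w14 px [461. 314.] ctr [ 271.8 -437.6] size [39.3 93.4] ang 75.6
w14 px [ 86. 288.] ctr [528.4 -40.3] size [ 71.7 142.7] ang 62.1
w14 px [393. 183.] ctr [ 467.9 -432.4] size [ 47.8 109.8] ang 74.1
w14 px [111. 169.] ctr [ 643.5 -159.5] size [70.  74.2] ang 0.8
[272 170]
197 85
```

View pics/f.png

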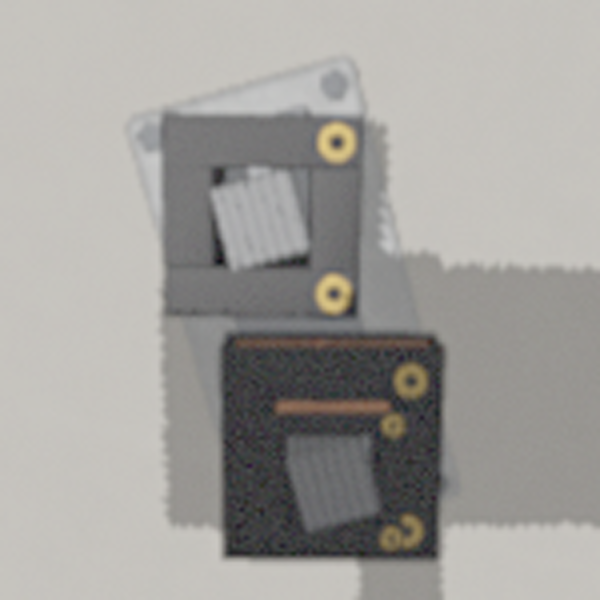

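The legs are twisted about 14° in the coil bores. The tall coil's top corners are at crop (163,115), (360,117), (355,315) and (165,315). The wide coil's are at (225,340), (440,345), (438,557) and (225,557), and the small coil's winding strip runs (275..390, 407).

Run:
```python
from h import *
w=np.load("w3.npy",allow_pickle=True).item()
f=lambda p,z:ray(w,np.array(p)/4+[197,85],z)[:,:2]
def q(n,p,z):
    c=f(p,z);e=np.roll(c,-1,0)-c;print(n,c.mean(0).round(1),"len",np.linalg.norm(e,axis=1).round(1),"ang",np.degrees(np.arctan2(e[:,1],e[:,0])).round(1))
q("tall",[[163,115],[360,117],[355,315],[165,315]],80)
q("tleg",[[210,188],[291,170],[309,248],[232,270]],88)
q("wleg",[[288,437],[370,432],[381,515],[308,530]],88)
q("wide",[[225,335],[440,338],[438,557],[225,557]],56)
q("strip",[[275,407],[390,407]],80)
```

```text
tall [ 590.2 -329.9] len [44.4 44.4 44.5 44.8] ang [-120.1  149.6   60.5  -30.6]
tleg [ 590.1 -330.1] len [18.5 17.4 18.1 18.6] ang [-107.4  163.8   76.1  -15.1]
wleg [ 529.4 -315.8] len [19.2 20.4 17.8 23.2] ang [-116.   158.7   72.5  -17.8]
wide [ 529.7 -315.4] len [54.4 58.1 56.5 58.8] ang [-120.3  151.6   60.5  -30.4]
strip [ 543.5 -322.7] len [27.5 27.5] ang [-119.5   60.5]
```

>>> tcp_steps --increments '[1.24, -0.16, 0, 0, 0, 0, 1.24, -0.16, 0, 0, 0, 0, 0, 0, 1.6, 0, 0, 0, 0, 0, 1.6, 0, 0, 0, 0, 0, 1.6, 0, 0, 0, 0, 0, 1.4, 0, 0, 0, 0, 0, 0.8, 0, 0, 0, 0, 0, 0.36, 0, 0, 0]'

```text
time_s: 10.5
ee_pos: [588.5, -329.5, 40.4]
ee_rot: [-180.0, 0.3, -29.6]
force: [0.4, 0.2, -0.6]
gripper_width: 91.3
gripper_force: 0.0
```

>>> tcp_steps --increments '[0, 0, 0, 0, 0, 0, 0, 0, 0, 0, 0, 0, 0, 0, 0, 0, 0, 0, 0, 0, 0, 0, 0, 0, 0, 0, 0, 0, 0, 0, 0, 0, 0, 0, 0, 0]' --aperture 0 --force 25

```text
time_s: 11.1
ee_pos: [590.9, -328.7, 44.0]
ee_rot: [-179.8, -0.0, -29.7]
force: [7.0, 11.9, 2.4]
gripper_width: 46.2
gripper_force: 8.5
```

>>> tcp_steps --increments '[0, 0, 0, 0, 0, 0, 0, 0, 0, 0, 0, 0, 0, 0, -0.2, 0, 0, 0, 0, 0, -0.4, 0, 0, 0, 0, 0, 0, 0, 0, 0, 0, 0, 0, 0, 0, 0]'

```text
time_s: 11.7
ee_pos: [590.9, -328.7, 58.6]
ee_rot: [-179.8, -0.0, -29.6]
force: [2.6, 4.6, 1.3]
gripper_width: 45.6
gripper_force: 25.0
```

In the tool's units: -25 mm is -1, -0.7 mm is -0.028, -7.6 degrees is -1.52.

>>> tcp_steps --increments '[0, -0.028, -0.6, 0, 0, 0, 0, 0, -1, 0, 0, 0, 0, 0, -1.6, 0, 0, 0, 0, 0, -2, 0, 0, 0, 0, 0, -2, 0, 0, 0, 0, 0, 0, 0, 0, -1.52, 0, 0, 0, 0, 0, -1.52, 0, 0, 0, 0, 0, -1.52]'

```text
time_s: 12.5
ee_pos: [589.9, -329.8, 238.4]
ee_rot: [180.0, 0.0, -6.5]
force: [0.9, -0.0, -2.1]
gripper_width: 46.0
gripper_force: 25.0
```

>>> tcp_steps --increments '[0, 0, 0, 0, 0, -1.5, -0.2, -1.72, 0, 0, 0, 0, -0.2, -1.72, 0, 0, 0, 0, -0.2, -1.72, 0, 0, 0, 0, -0.24, -1.72, 0, 0, 0, 0, 0, 0, 0, 0, 0, 0, 0, 0, 0, 0, 0, 0, 0, 0, 0, 0, 0, 0]'

```text
time_s: 13.3
ee_pos: [567.3, -158.8, 238.2]
ee_rot: [179.9, -0.0, 0.7]
force: [0.1, -0.8, -1.7]
gripper_width: 45.8
gripper_force: 25.0
```

Run:
```python
from h import *
w=env.camera_model("wrist");im=env.grab_frame("wrist");cv2.imwrite("pics/w4.png",im);np.save("w4.npy",w)
rects("w14",im,w,14,500)
```

```text
w14 px [320. 369.] ctr [ 315.5 -231.8] size [ 40.  477.7] ang 0.6
w14 px [374. 314.] ctr [ 399.2 -295.3] size [92.1 24.4] ang 6.5
w14 px [171. 314.] ctr [396.4 -29.2] size [24.9 92.1] ang 83.5
w14 px [107. 257.] ctr [465.2  45.4] size [84.4 88.1] ang 71.7
w14 px [273. 240.] ctr [ 504.3 -161.4] size [ 34.2 107.9] ang 0.6
w14 px [486. 251.] ctr [ 477.6 -433.2] size [55.7 90. ] ang 73.7
w14 px [184. 192.] ctr [561.7 -54.4] size [58.7 59.5] ang 71.2
w14 px [270. 121.] ctr [ 643.8 -156.4] size [68.2 69.3] ang 0.7
```

View pics/w4.png

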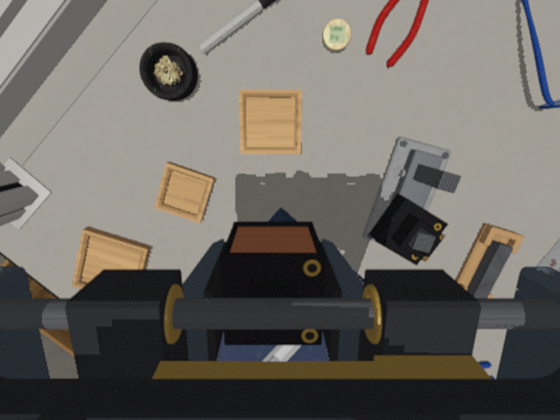

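The tall tray is at pixel (270,121), giving (643.6,-156.2) and yaw 0.7°. The coil hangs centred between the fingers.

>>> tcp_steps --increments '[1.52, -0.036, 0, 0, 0, 0, 1.48, -0.032, 0, 0, 0, 0, 0, 0, 1.8, 0, 0, 0, 0, 0, 1.8, 0, 0, 0, 0, 0, 1.8, 0, 0, 0, 0, 0, 1.2, 0, 0, 0, 0, 0, 0.8, 0, 0, 0, 0, 0, 0.4, 0, 0, 0]'

```text
time_s: 14.15
ee_pos: [640.9, -156.3, 40.2]
ee_rot: [-179.9, 0.2, 0.6]
force: [-0.1, -0.4, -0.3]
gripper_width: 46.0
gripper_force: 25.0
```

>>> tcp_steps --increments '[0, 0, 0.24, 0, 0, 0, 0, 0, 0.2, 0, 0, 0, 0, 0, 0.16, 0, 0, 0, 0, 0, 0.12, 0, 0, 0, 0, 0, 0.04, 0, 0, 0, 0, 0, 0, 0, 0, 0, 0, 0, 0, 0, 0, 0]'

```text
time_s: 14.85
ee_pos: [642.5, -155.2, 24.7]
ee_rot: [180.0, -0.0, 0.7]
force: [0.4, 0.8, -1.2]
gripper_width: 45.7
gripper_force: 25.0
```

In the tool's units: 1 mm is 0.04.

>>> tcp_steps --increments '[0, 0, 0.04, 0, 0, 0, 0, 0, 0.04, 0, 0, 0, 0, 0, 0, 0, 0, 0, 0, 0, 0, 0, 0, 0]'

```text
time_s: 15.25
ee_pos: [642.2, -155.2, 22.2]
ee_rot: [180.0, 0.0, 0.7]
force: [-0.0, 0.6, -1.5]
gripper_width: 45.8
gripper_force: 25.0
```

>>> tcp_steps --increments '[0, 0, 0.028, 0, 0, 0, 0, 0, 0.02, 0, 0, 0, 0, 0, 0, 0, 0, 0, 0, 0, 0, 0, 0, 0]'

```text
time_s: 15.65
ee_pos: [642.3, -155.2, 22.0]
ee_rot: [180.0, -0.0, 0.7]
force: [-3.0, 0.4, 6.1]
gripper_width: 45.8
gripper_force: 25.0
```

The rows are not in the units I measure in: shifts go in units of 25 mm and turns go in units of 5 degrees. I convert before sending: -40 mm is -1.6, -45 mm is -1.8.

>>> tcp_steps --increments '[0, 0, 0, 0, 0, 0, 0, 0, 0, 0, 0, 0, 0, 0, -0.4, 0, 0, 0, 0, 0, -1.6, 0, 0, 0, 0, 0, -1.8, 0, 0, 0, 0, 0, -1.8, 0, 0, 0, 0, 0, -1.6, 0, 0, 0, 0, 0, -1.4, 0, 0, 0]' --aperture 64

```text
time_s: 16.45
ee_pos: [642.5, -155.2, 239.5]
ee_rot: [180.0, -0.2, 0.7]
force: [0.5, 0.1, -0.6]
gripper_width: 63.5
gripper_force: 0.0
```

>>> tcp_steps --increments '[-1.16, 1.584, 0, 0, 0, 0, -1.16, 1.584, 0, 0, 0, 0, -1.16, 1.584, 0, 0, 0, 0, -1.12, 1.584, 0, 0, 0, 0, 0, 0, 0, 0, 0, 1.54, 0, 0, 0, 0, 0, 1.54, 0, 0, 0, 0, 0, 1.54, 0, 0, 0, 0, 0, 1.52]'

```text
time_s: 17.25
ee_pos: [529.0, -315.2, 236.7]
ee_rot: [-180.0, -0.1, -30.3]
force: [-0.7, 1.4, -0.2]
gripper_width: 64.3
gripper_force: 0.0
```

>>> tcp_steps --increments '[0, 0, 0, 0, 0, 0, 0, 0, 0, 0, 0, 0]'

```text
time_s: 17.45
ee_pos: [529.2, -315.0, 236.5]
ee_rot: [-180.0, -0.0, -29.8]
force: [-0.1, 0.3, -1.0]
gripper_width: 64.0
gripper_force: 0.0
```

In the tool's units: 40 mm is 1.6, 30 mm is 1.2.

>>> tcp_steps --increments '[0, 0, 1.6, 0, 0, 0, 0, 0, 1.6, 0, 0, 0, 0, 0, 1.6, 0, 0, 0, 0, 0, 1.2, 0, 0, 0, 0, 0, 0.6, 0, 0, 0, 0, 0, 0.28, 0, 0, 0, 0, 0, 0.16, 0, 0, 0, 0, 0, 0, 0, 0, 0]'

```text
time_s: 18.25
ee_pos: [529.5, -315.2, 60.5]
ee_rot: [-180.0, -0.1, -30.0]
force: [-0.0, -0.9, 1.1]
gripper_width: 64.0
gripper_force: 0.0
```

>>> tcp_steps --increments '[0, 0, 0, 0, 0, 0, 0, 0, 0, 0, 0, 0, 0, 0, 0, 0, 0, 0, 0, 0, 0, 0, 0, 0, 0, 0, 0, 0, 0, 0, 0, 0, 0, 0, 0, 0]' --aperture 0 --force 15

```text
time_s: 18.85
ee_pos: [530.2, -313.8, 60.6]
ee_rot: [-179.9, -0.1, -30.0]
force: [2.4, 4.3, 1.2]
gripper_width: 33.9
gripper_force: 15.0
```

>>> tcp_steps --increments '[0, 0, -0.2, 0, 0, 0, 0, 0, -0.4, 0, 0, 0, 0, 0, 0, 0, 0, 0, 0, 0, 0, 0, 0, 0]'

```text
time_s: 19.25
ee_pos: [530.3, -314.0, 75.8]
ee_rot: [-179.9, -0.1, -30.0]
force: [2.8, 5.0, 2.8]
gripper_width: 34.0
gripper_force: 15.0
```

In the tool's units: -25 mm is -1, -50 mm is -2.

>>> tcp_steps --increments '[0, -0.036, -0.6, 0, 0, 0, 0, 0, -1, 0, 0, 0, 0, 0, -1.6, 0, 0, 0, 0, 0, -2, 0, 0, 0, 0, 0, -2, 0, 0, 0, -0.88, -1.68, 0, 0, 0, 0, -0.88, -1.68, 0, 0, 0, 0, -0.88, -1.68, 0, 0, 0, 0]'

```text
time_s: 20.05
ee_pos: [534.9, -171.3, 255.2]
ee_rot: [180.0, -0.0, -30.1]
force: [1.2, -0.2, -0.7]
gripper_width: 34.2
gripper_force: 15.0
```

>>> tcp_steps --increments '[-0.88, -1.64, 0, 0, 0, 0, 0, 0, 0, 0, 0, -1.68, 0, 0, 0, 0, 0, -1.68, 0, 0, 0, 0, 0, -1.68, 0, 0, 0, 0, 0, -1.68, 0, 0, 0, 0, 0, -1.68, 0, 0, 0, 0, 0, -1.68, 0, 0, 0, 0, 0, -1.68]'

```text
time_s: 20.85
ee_pos: [536.4, -126.0, 254.8]
ee_rot: [180.0, 0.1, 29.1]
force: [-0.5, 0.4, -0.9]
gripper_width: 34.0
gripper_force: 15.0
```

>>> tcp_steps --increments '[0, 0, 0, 0, 0, -1.68, 0, 0, 0, 0, 0, -1.68, 0, 0, 0, 0, 0, -1.68, 0, 0, 0, 0, 0, -1.68, 0, 0, 0, 0, 0, -1.68, 0, 0, 0, 0, 0, 0, 0, 0, 0, 0, 0, 0, 0, 0, 0, 0, 0, 0]'

```text
time_s: 21.65
ee_pos: [536.7, -125.7, 255.0]
ee_rot: [-180.0, 0.0, 70.7]
force: [-0.6, 0.0, -0.7]
gripper_width: 34.1
gripper_force: 15.0
```

Run:
```python
from h import *
w=env.camera_model("wrist");im=env.grab_frame("wrist");cv2.imwrite("pics/w5.png",im);np.save("w5.npy",w)
rects("w14",im,w,14,500)
```

```text
w14 px [294. 369.] ctr [ 477.3 -388.6] size [ 41.7 496.6] ang 70.7
w14 px [351. 314.] ctr [ 578.  -332.2] size [95.6 21.9] ang 76.7
w14 px [195. 314.] ctr [ 376.2 -261.4] size [95.1 21.5] ang 66.0
w14 px [279. 254.] ctr [ 513.9 -212.8] size [32.1 84.2] ang 56.1
w14 px [363. 177.] ctr [ 642.9 -156.3] size [70.5 72.8] ang 0.6
w14 px [271. 121.] ctr [560.5 -53.2] size [56.4 56.9] ang 70.7
w14 px [160.  62.] ctr [464.  47.] size [82.3 83.4] ang 71.9
w14 px [38. 53.] ctr [342.   93.6] size [142.1  95.2] ang 58.0
```

View pics/w5.png

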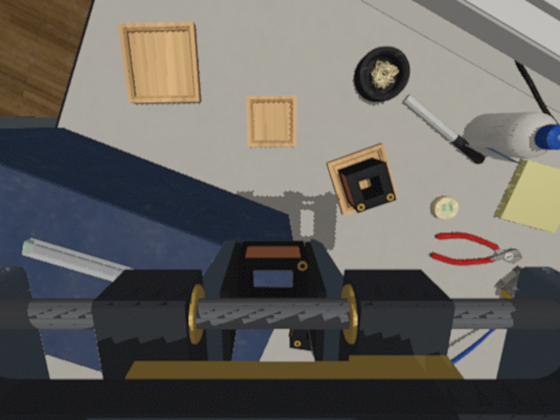

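The small tray is at (271,121), giving (560.5,-53.2), and the tall coil sits squarely in its tray at (365,185). The fingertips reach only 4.6 mm above the small coil's underside, so they would meet the tray rim at z=14 before the coil seats. I'll regrip it higher on the clear bench near (665,-245).

In the tool's units: 40 mm is 1.6, -17.5 mm is -0.7.

>>> tcp_steps --increments '[-0.7, 1.6, 0, 0, 0, 0, -0.7, 1.6, 0, 0, 0, 0, -0.7, 1.6, 0, 0, 0, 0, -0.7, 1.6, 0, 0, 0, 0, 0, 0, 1.8, 0, 0, 0, 0, 0, 1.8, 0, 0, 0, 0, 0, 1.8, 0, 0, 0, 0, 0, 1.8, 0, 0, 0]'

```text
time_s: 22.5
ee_pos: [664.9, -244.4, 73.2]
ee_rot: [180.0, 0.0, 70.7]
force: [0.6, 0.2, -0.7]
gripper_width: 33.9
gripper_force: 15.0
```

>>> tcp_steps --increments '[0, 0, 1.2, 0, 0, 0, 0, 0, 0.72, 0, 0, 0, 0, 0, 0.4, 0, 0, 0, 0, 0, 0.2, 0, 0, 0, 0, 0, 0.12, 0, 0, 0, 0, 0, 0, 0, 0, 0, 0, 0, 0, 0, 0, 0]'

```text
time_s: 23.2
ee_pos: [665.7, -244.5, 10.3]
ee_rot: [179.9, 0.0, 70.8]
force: [0.3, -0.4, -0.7]
gripper_width: 33.9
gripper_force: 15.0
```

In the tool's units: 3 mm is 0.12, 1.5 mm is 0.06.

>>> tcp_steps --increments '[0, 0, 0.12, 0, 0, 0, 0, 0, 0.06, 0, 0, 0, 0, 0, 0.028, 0, 0, 0, 0, 0, 0.028, 0, 0, 0, 0, 0, 0, 0, 0, 0, 0, 0, 0, 0, 0, 0]'

```text
time_s: 23.8
ee_pos: [665.1, -244.4, 4.6]
ee_rot: [180.0, 0.0, 70.8]
force: [-1.1, 1.3, 5.8]
gripper_width: 33.9
gripper_force: 15.0
```

>>> tcp_steps --increments '[0, 0, 0, 0, 0, 0, 0, 0, 0, 0, 0, 0, 0, 0, 0, 0, 0, 0, 0, 0, -0.32, 0, 0, 0, 0, 0, 0, 0, 0, 0, 0, 0, 0, 0, 0, 0]' --aperture 50

```text
time_s: 24.4
ee_pos: [665.3, -244.4, 11.7]
ee_rot: [179.9, 0.0, 70.8]
force: [0.9, 0.5, 0.0]
gripper_width: 49.9
gripper_force: 0.0
```

>>> tcp_steps --increments '[0, 0, 0, 0, 0, 0, 0, 0, 0, 0, 0, 0, 0, 0, 0, 0, 0, 0, 0, 0, 0, 0, 0, 0, 0, 0, 0, 0, 0, 0, 0, 0, 0, 0, 0, 0]' --aperture 0 --force 15

```text
time_s: 25.0
ee_pos: [664.9, -244.2, 11.0]
ee_rot: [-180.0, -0.0, 70.8]
force: [-0.3, 0.1, 0.1]
gripper_width: 34.2
gripper_force: 15.0
```

>>> tcp_steps --increments '[0, 0, -0.8, 0, 0, 0, 0, 0, -1.8, 0, 0, 0, 0, 0, -2, 0, 0, 0, 0, 0, -2, 0, 0, 0, 0, 0, -2, 0, 0, 0, 1.176, -1.292, 0, 0, 0, 0, 1.176, -1.292, 0, 0, 0, 0, 1.176, -1.292, 0, 0, 0, 0]'

```text
time_s: 25.8
ee_pos: [601.6, -128.1, 226.4]
ee_rot: [180.0, -0.0, 70.7]
force: [1.0, 0.6, -0.9]
gripper_width: 33.9
gripper_force: 15.0
```

>>> tcp_steps --increments '[1.176, -1.292, 0, 0, 0, 0, 1.176, -1.292, 0, 0, 0, 0, 0, 0, 0, 0, 0, 0, 0, 0, 1.8, 0, 0, 0, 0, 0, 1.8, 0, 0, 0, 0, 0, 1.6, 0, 0, 0, 0, 0, 1.2, 0, 0, 0, 0, 0, 0.8, 0, 0, 0]'

```text
time_s: 26.6
ee_pos: [559.7, -52.8, 43.6]
ee_rot: [-179.8, 0.1, 70.8]
force: [0.2, 0.8, -0.1]
gripper_width: 34.0
gripper_force: 15.0
```

>>> tcp_steps --increments '[0, 0, 0.4, 0, 0, 0, 0, 0, 0, 0, 0, 0, 0, 0, 0, 0, 0, 0]'

```text
time_s: 26.9
ee_pos: [561.8, -52.7, 37.0]
ee_rot: [179.9, -0.0, 70.8]
force: [-0.2, 0.6, -0.9]
gripper_width: 33.7
gripper_force: 15.0
```

In the tool's units: 2 mm is 0.08, 1 mm is 0.04.

>>> tcp_steps --increments '[0, -0.024, 0.24, 0, 0, 0, 0, 0, 0.2, 0, 0, 0, 0, 0, 0.16, 0, 0, 0, 0, 0, 0.08, 0, 0, 0, 0, 0, 0.04, 0, 0, 0, 0, 0, 0.028, 0, 0, 0, 0, 0, 0, 0, 0, 0, 0, 0, 0, 0, 0, 0]'

```text
time_s: 27.7
ee_pos: [560.4, -52.1, 17.6]
ee_rot: [180.0, -0.0, 70.8]
force: [-0.0, 0.6, -0.1]
gripper_width: 33.9
gripper_force: 15.0
```

>>> tcp_steps --increments '[0, 0, 0.028, 0, 0, 0, 0, 0, 0.028, 0, 0, 0, 0, 0, 0, 0, 0, 0, 0, 0, 0, 0, 0, 0]'

```text
time_s: 28.1
ee_pos: [560.4, -52.1, 17.0]
ee_rot: [180.0, -0.0, 70.8]
force: [-1.9, 0.9, 4.9]
gripper_width: 34.0
gripper_force: 15.0
```

In the tool's units: -10 mm is -0.4, -50 mm is -2.

>>> tcp_steps --increments '[0, 0, 0, 0, 0, 0, 0, 0, 0, 0, 0, 0, 0, 0, 0, 0, 0, 0, 0, 0, -0.4, 0, 0, 0, 0, 0, -1.6, 0, 0, 0, 0, 0, -2, 0, 0, 0, 0, 0, -2, 0, 0, 0, 0, 0, -2, 0, 0, 0]' --aperture 54

```text
time_s: 28.9
ee_pos: [559.8, -52.1, 218.8]
ee_rot: [180.0, -0.0, 70.8]
force: [0.9, 0.3, -0.4]
gripper_width: 53.8
gripper_force: 0.0
```

>>> tcp_steps --increments '[0, 0, -1.4, 0, 0, 0, -1.724, 0.384, 0, 0, 0, 0, -1.724, 0.384, 0, 0, 0, 0, -1.724, 0.384, 0, 0, 0, 0, -1.724, 0.384, 0, 0, 0, 0, -1.724, 0.384, 0, 0, 0, 0, -1.724, 0.384, 0, 0, 0, 0, 0, 0, 0, 0, 0, 1.68]' --aperture 91

```text
time_s: 29.7
ee_pos: [528.3, -320.4, 251.1]
ee_rot: [179.9, 0.1, 61.9]
force: [0.3, 0.9, -0.3]
gripper_width: 90.9
gripper_force: 0.0
```

>>> tcp_steps --increments '[0, 0, 0, 0, 0, 1.68, 0, 0, 0, 0, 0, 1.68, 0, 0, 0, 0, 0, 1.68, 0, 0, 0, 0, 0, 1.68, 0, 0, 0, 0, 0, 1.68, 0, 0, 0, 0, 0, 1.68, 0, 0, 0, 0, 0, 1.68, 0, 0, 0, 0, 0, 1.68]'

```text
time_s: 30.5
ee_pos: [529.4, -315.2, 251.7]
ee_rot: [180.0, -0.0, -5.1]
force: [-0.5, -0.4, 0.1]
gripper_width: 91.1
gripper_force: 0.0
```

>>> tcp_steps --increments '[0, 0, 0, 0, 0, 1.68, 0, 0, 0, 0, 0, 1.68, 0, 0, 0, 0, 0, 1.68, -1.6, 0, 0, 0, 0, 0, 0, 0, 0, 0, 0, 0, 0, 0, 0, 0, 0, 0]'

```text
time_s: 31.1
ee_pos: [494.6, -295.1, 252.0]
ee_rot: [-180.0, -0.1, -30.0]
force: [-0.7, -0.5, -0.3]
gripper_width: 91.1
gripper_force: 0.0
```

Run:
```python
from h import *
w=env.camera_model("wrist");im=env.grab_frame("wrist");np.save("w6.npy",w)
rects("w14",im,w,14,500)
x=cv2.LUT(im,np.array([min(255,int(255*(i/255)**.5)) for i in range(256)],np.uint8));cv2.imwrite("pics/w6.png",x)
```

```text
w14 px [407. 369.] ctr [ 168.8 -333.7] size [438.8  41.3] ang 60.0
w14 px [461. 314.] ctr [ 212.4 -430.4] size [41.5 99.3] ang 73.7
w14 px [ 84. 314.] ctr [469.4  14.7] size [41.9 99.6] ang 44.9
w14 px [ 84. 235.] ctr [560.4 -57.6] size [64.6 58.6] ang 71.6
w14 px [382. 148.] ctr [ 467.7 -432.3] size [ 47.3 108.3] ang 74.1
w14 px [112. 134.] ctr [ 642.9 -159.1] size [71.1 73.5] ang 0.7
```

View pics/w6.png

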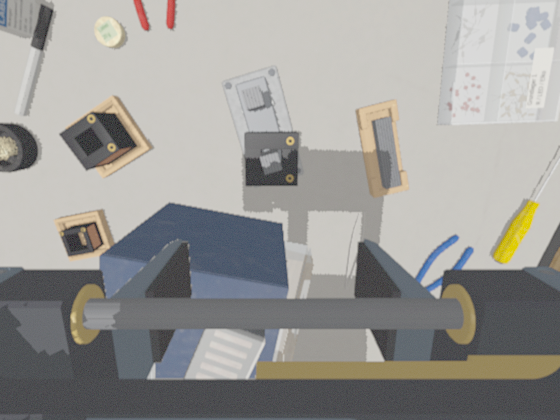

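The yoke lies in the cradle at (385,150), and the tall and small coils are seated at (105,137) and (82,236). The wide coil is alone at (272,160), and the nearest cabinet corner is at (288,235).

Run:
```python
from h import *
w=np.load("w6.npy",allow_pickle=True).item()
c=ray(w,[[244,133],[299,131],[298,187],[246,187]],56)[:,:2];e=np.roll(c,-1,0)-c
print(c.mean(0),np.linalg.norm(e,axis=1),np.degrees(np.arctan2(e[:,1],e[:,0])))
for z in(180,187):print(ray(w,[[172,205],[288,235]],z).round().tolist())
```

```text
[ 527.62552377 -314.55363627] [58.0407038  59.81046143 57.33728019 57.77225638] [-117.98734563  150.17377626   59.99423766  -29.15795078]
[[548.0, -241.0, 180.0], [484.0, -304.0, 180.0]]
[[548.0, -244.0, 187.0], [486.0, -305.0, 187.0]]
```

In the tool's units: 39.5 mm is 1.58, 10 mm is 0.4.

>>> tcp_steps --increments '[1.58, -0.04, 0, 0, 0, 0, 0, 0, 1.8, 0, 0, 0, 0, 0, 1.8, 0, 0, 0, 0, 0, 1.8, 0, 0, 0, 0, 0, 1.6, 0, 0, 0, 0, 0, 0.8, 0, 0, 0, 0, 0, 0.4, 0, 0, 0, 0, 0, 0.2, 0, 0, 0]'

```text
time_s: 31.95
ee_pos: [530.4, -314.6, 40.5]
ee_rot: [-180.0, -0.0, -30.0]
force: [0.1, 0.5, 0.5]
gripper_width: 91.2
gripper_force: 0.0
```

>>> tcp_steps --increments '[0, 0, 0.14, 0, 0, 0, 0, 0, 0, 0, 0, 0, 0, 0, 0, 0, 0, 0]'

```text
time_s: 32.25
ee_pos: [530.4, -314.7, 38.8]
ee_rot: [180.0, -0.1, -30.0]
force: [0.4, -0.3, 0.3]
gripper_width: 91.0
gripper_force: 0.0
```

>>> tcp_steps --increments '[0, 0, 0, 0, 0, 0, 0, 0, 0, 0, 0, 0, 0, 0, 0, 0, 0, 0, 0, 0, 0, 0, 0, 0, 0, 0, 0, 0, 0, 0, 0, 0, 0, 0, 0, 0]' --aperture 0 --force 25

```text
time_s: 32.85
ee_pos: [530.0, -313.7, 37.7]
ee_rot: [-179.9, -0.0, -30.0]
force: [1.3, 1.6, 1.0]
gripper_width: 58.1
gripper_force: 25.0
```

>>> tcp_steps --increments '[0, 0, -0.2, 0, 0, 0, 0, 0, -0.4, 0, 0, 0, 0, 0, 0, 0, 0, 0, 0, 0, 0, 0, 0, 0]'

```text
time_s: 33.25
ee_pos: [530.1, -313.7, 53.3]
ee_rot: [-179.9, -0.0, -30.0]
force: [2.1, 4.5, 2.3]
gripper_width: 57.6
gripper_force: 25.0
```

>>> tcp_steps --increments '[0, -0.032, -0.6, 0, 0, 0, 0, 0, -0.88, 0, 0, 0, 0, 0, -1.6, 0, 0, 0, 0, 0, -1.8, 0, 0, 0, 0, 0, -1.8, 0, 0, 0, 0, 0, -1.6, 0, 0, 0, -1.264, -1.152, 0, 0, 0, 0, -1.264, -1.152, 0, 0, 0, 0]'

```text
time_s: 34.05
ee_pos: [503.5, -232.9, 260.4]
ee_rot: [179.9, -0.1, -30.1]
force: [0.9, 1.2, -3.1]
gripper_width: 57.7
gripper_force: 25.0
```

>>> tcp_steps --increments '[-1.264, -1.152, 0, 0, 0, 0, -1.264, -1.152, 0, 0, 0, 0, -1.264, -1.152, 0, 0, 0, 0, -1.264, -1.152, 0, 0, 0, 0, -1.264, -1.152, 0, 0, 0, 0, 0, 0, 0, 0, 0, -1.7, 0, 0, 0, 0, 0, -1.7, 0, 0, 0, 0, 0, -1.7]'

```text
time_s: 34.85
ee_pos: [438.4, -28.9, 259.3]
ee_rot: [179.9, 0.0, -4.1]
force: [0.5, -0.3, -2.4]
gripper_width: 57.9
gripper_force: 25.0
```

>>> tcp_steps --increments '[0, 0, 0, 0, 0, -1.7, 0, 0, 0, 0, 0, -1.7, 0, 0, 0, 0, 0, -1.7, 0, 0, 0, 0, 0, -1.7, 0, 0, 0, 0, 0, -1.7, 0, 0, 0, 0, 0, -1.7, 0, 0, 0, 0, 0, -1.7, 0, 0, 0, 0, 0, -1.7]'

```text
time_s: 35.65
ee_pos: [438.5, -29.4, 259.1]
ee_rot: [-180.0, 0.1, 63.8]
force: [-0.0, -0.7, -1.6]
gripper_width: 57.8
gripper_force: 25.0
```

>>> tcp_steps --increments '[0, 0, 0, 0, 0, -1.7, 0, 0, 0, 0, 0, 0, 0, 0, 0, 0, 0, 0, 0, 0, 0, 0, 0, 0]'

```text
time_s: 36.05
ee_pos: [439.0, -28.7, 259.4]
ee_rot: [-180.0, 0.0, 71.9]
force: [-0.8, -0.2, -1.3]
gripper_width: 57.8
gripper_force: 25.0
```

Run:
```python
from h import *
w=env.camera_model("wrist");im=env.grab_frame("wrist");cv2.imwrite("pics/w7.png",im);np.save("w7.npy",w)
rects("w14",im,w,14,500)
```

```text
w14 px [347. 369.] ctr [ 462.6 -322.3] size [ 42.2 503.3] ang 71.9
w14 px [397. 314.] ctr [ 545.7 -257.5] size [98.7 31. ] ang 81.5
w14 px [148. 314.] ctr [ 217.7 -149.8] size [98.2 30.6] ang 62.3
w14 px [272. 226.] ctr [422.2 -79.7] size [ 10.8 131.1] ang 71.9
w14 px [446. 225.] ctr [ 641.2 -160.3] size [73.4 86.9] ang 0.4
w14 px [371. 172.] ctr [559.4 -51.7] size [57.2 59.3] ang 71.4
w14 px [271. 116.] ctr [462.7  48. ] size [79.3 80.9] ang 71.9
w14 px [106.  60.] ctr [304.5 145.2] size [158.5 278.2] ang 71.9
```

View pics/w7.png

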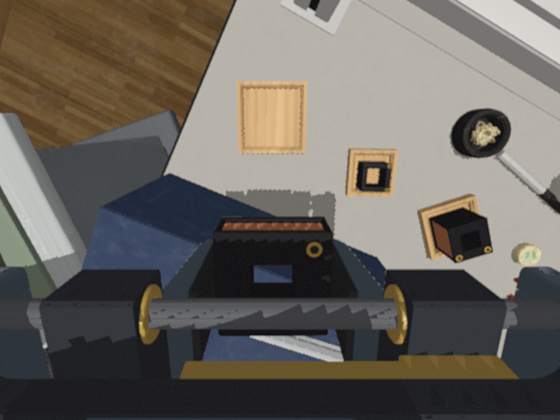

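The wide tray is empty at (271,116), giving (463,48) and yaw 71.9°. The small and tall coils are still seated.

>>> tcp_steps --increments '[1.624, -0.016, 0, 0, 0, 0, 1.624, -0.016, 0, 0, 0, 0, 0, 0, 0, 0, 0, 0, 0, 0, 1.8, 0, 0, 0, 0, 0, 1.8, 0, 0, 0, 0, 0, 1.8, 0, 0, 0, 0, 0, 1.6, 0, 0, 0, 0, 0, 1, 0, 0, 0]'

```text
time_s: 36.9
ee_pos: [461.7, 48.4, 56.9]
ee_rot: [-179.8, 0.1, 72.0]
force: [0.3, -0.4, -2.1]
gripper_width: 57.8
gripper_force: 25.0
```

>>> tcp_steps --increments '[0, 0, 0.6, 0, 0, 0, 0, 0, 0.32, 0, 0, 0, 0, 0, 0, 0, 0, 0, 0, 0, 0, 0, 0, 0]'

```text
time_s: 37.3
ee_pos: [464.3, 49.0, 37.2]
ee_rot: [179.9, -0.0, 72.0]
force: [0.4, -1.2, -1.8]
gripper_width: 57.8
gripper_force: 25.0
```

In the tool's units: 7 mm is 0.28, 5 mm is 0.2.

>>> tcp_steps --increments '[0, -0.02, 0.28, 0, 0, 0, 0, 0, 0.2, 0, 0, 0, 0, 0, 0.16, 0, 0, 0, 0, 0, 0.08, 0, 0, 0, 0, 0, 0.04, 0, 0, 0, 0, 0, 0.028, 0, 0, 0, 0, 0, 0, 0, 0, 0, 0, 0, 0, 0, 0, 0]'

```text
time_s: 38.1
ee_pos: [463.2, 49.3, 17.0]
ee_rot: [180.0, -0.0, 72.0]
force: [0.1, -1.5, -1.5]
gripper_width: 57.8
gripper_force: 25.0
```

>>> tcp_steps --increments '[0, 0, 0.028, 0, 0, 0, 0, 0, 0.028, 0, 0, 0, 0, 0, 0, 0, 0, 0, 0, 0, 0, 0, 0, 0]'

```text
time_s: 38.5
ee_pos: [463.3, 49.3, 15.7]
ee_rot: [180.0, -0.0, 72.0]
force: [-0.0, -0.3, 2.3]
gripper_width: 57.8
gripper_force: 25.0
```

Contact came at the expected height. I'll release, lift, and check all four parts.

In the tool's units: -50 mm is -2, -40 mm is -1.6.

>>> tcp_steps --increments '[0, 0, 0, 0, 0, 0, 0, 0, 0, 0, 0, 0, 0, 0, 0, 0, 0, 0, 0, 0, -0.4, 0, 0, 0, 0, 0, -1.6, 0, 0, 0, 0, 0, -2, 0, 0, 0, 0, 0, -2, 0, 0, 0, 0, 0, -2, 0, 0, 0]' --aperture 80

```text
time_s: 39.3
ee_pos: [462.6, 49.3, 218.3]
ee_rot: [179.9, -0.0, 72.0]
force: [1.4, -0.4, 0.3]
gripper_width: 80.1
gripper_force: 0.0
```

>>> tcp_steps --increments '[0, 0, -1.6, 0, 0, 0, -1.6, 0.6, 0, 0, 0, 0, -1.6, 0.6, 0, 0, 0, 0, 0, 0, 0, 0, 0, 0, 0, 0, 0, 0, 0, 0]'

```text
time_s: 39.8
ee_pos: [466.6, -36.4, 255.9]
ee_rot: [180.0, -0.0, 71.9]
force: [0.1, 0.0, -0.4]
gripper_width: 79.6
gripper_force: 0.0
```

Run:
```python
from h import *
w=env.camera_model("wrist");im=env.grab_frame("wrist")
s=env.grab_frame("side")
cv2.imwrite("pics/w8.png",np.hstack([cv2.resize(im[:300],(400,214)),cv2.resize(s[140:340,120:400],(400,286))[:214]]))
```

```text
(no output)
```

View pics/w8.png

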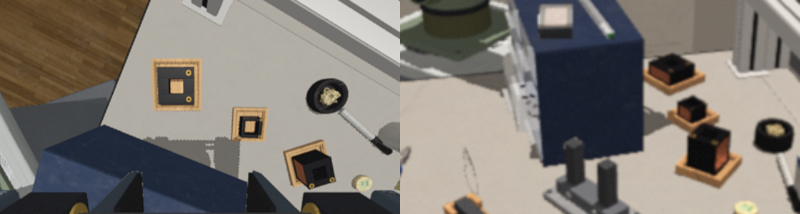

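All three coils sit flat in their pockets, at (177,85), (250,125) and (312,167), and the core legs are bare. The yoke was seen in the cradle earlier, so I'm handing in.

```bash
python3 -c "
from workcell import env
print(env.job_done())"
```

```text
the job is handed in; nothing more can be done
None
```

I handed in the job at about 40 s of the 125 s limit, with the yoke in its cradle, all three coils seated in their own trays and the gripper empty and clear; no verdict came back.

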